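# Put the grey filter in the beam and steer the laser spot onto the photodiode

### The job

The laser is on and its spot falls beside the photodiode. First pull the filter slide in front of the laser out from its clear hole to the next click stop, the light grey filter, and let it click; then turn the two screws on the back of the tilted mirror mount, one after the other, until the light spot sits wholly inside the round photodiode window of the receiver (not on a square blanking plate). Let go of everything, and leave the spray can, wire spool, parts bin and screwdriver where they are.

Things in the scene. Friction and masses are not known exactly. Their poses are not given: they have to be found in the camera images.
- board: Aluminium optical breadboard, 300 x 200 x 12 mm, fixed on the bench, carrying the set-up. Origin: centre of its underside. Its x axis (x') runs from the receiver (robot's side) to the laser, y' to the left, z up. On it: receiver box 76 x 58 mm, its face 42 mm above the bench, centre at x' = -105 mm; filter-slide housing 54 mm wide in y', 14 mm thick, centre x' = 60 mm, y' = 0, top at 250 mm.
- mount: Fixed body of the mirror mount: back plate 58 x 44 mm with two screws, leaning 30 degrees to the robot. Origin: mirror centre, at x' = -1 mm, y' = 0, 222 mm above the bench. Its z axis points out along the screws, up and towards the robot, 30 degrees from vertical; x uphill, away from the robot; y = y'. Its post at y' = -52 mm reaches to 221 mm. The laser behind the slide tops at 247 mm.
- upper_knob (a point): Grip point on the axis of the UPPER mirror screw, the one farther from the robot; axes as mount, they do not turn with the screw. Knob: knurled steel cylinder, 16 mm in diameter, 20 mm long, from 12 mm below the point (plate side) to 8 mm above it along the screw; the plate's surface is 28 mm below the point. The upper screw is 38 mm uphill of the lower one and 19 mm to its -y' side.
- lower_knob (a point): The same grip point on the LOWER mirror screw (same knob, same axes), the one nearer the robot: 38 mm downhill of the upper screw and 19 mm to its +y' side.
- upper_screw (a joint): Turn of the upper screw in rad, range -3 to 3, starts within 0.25 of 0; positive = counter-clockwise seen from outside (about the mount's z). It moves the spot along x': +1 rad moves it 8.04 mm to +x' (towards the laser); clockwise moves it towards the robot. Stays where it is left; needs 0.03 N m.
- lower_screw (a joint): Turn of the lower screw in rad, range -3 to 3, starts within 0.25 of 0; same sense. It moves the spot across: +1 rad (counter-clockwise seen from outside) moves it 6.96 mm to +y'; clockwise moves it to -y'. Stays where it is left; needs 0.03 N m.
- slide (a joint): Position in m of the filter slide, a plate that runs along y' through its housing; grows as it is pulled out to +y'. Spring click stops at 0 (clear hole in the beam, the start), 0.020 (light grey filter, the one wanted) and 0.040 (dark filter). The detent resists with up to about 3 N between stops and draws the plate into the nearest stop when let go; 0.5 N friction.
- slide_grip (a point): Where to take the filter slide's finger grip: upright black ribbed block on the plate's +y' end, 10 mm thick in x', 14 mm wide in y'; its top is 9 mm above the point and its foot 43 mm below. At slide 0 it is 62 mm to the left of the beam, 35 mm from the housing, and it moves away from the housing as it is pulled. Axes as the board's.
- spot (a point): Centre of the laser spot on the receiver's face, a bright round dot 6 mm in diameter, about 1 mm above the face.
- window: The photodiode: flush round dark window, 14 mm in diameter in a thin steel rim 16 mm across, in the receiver's grey face. Origin: its centre, at the height of the face. It sits in one of four ports (20 mm apart along x', 17.4 mm across); the other three carry flush square 14.5 mm metal blanking plates. The beam starts about in the middle of the four.
- spray_can: Bystander: loose spray can, 53 mm in diameter, 162 mm tall, on the bench to the left of the board. Origin: centre of its foot.
- spool: Bystander: loose wire spool, 64 mm in diameter, 48 mm tall, to the right of the board. Origin: centre of its foot.
- parts_bin: Bystander: loose open plastic parts bin 100 x 75 x 45 mm, to the right of the board. Origin: centre of its underside.
- screwdriver: Bystander: loose screwdriver, 170 mm long, lying to the left of the board.

How it is judged:
By the outcome, as a careful person would: the job done as asked, in the order asked, and still so for the second after the job is handed in, with the robot touching nothing.
It also fails if it takes over 54 s, if anything falls off the work surface, if the arm or the gripper's body presses on something with over 40 N, if the wrist force passes 120 N, or if a joint passes its speed limit or range.

### The arm

A 7-joint arm with a two-finger parallel gripper is mounted at the origin on the work surface. World frame = base frame: x ahead of the robot, y to its left, z up, the work surface at z = 0. Lengths are in m, angles in rad, forces in N, time in s.
With the tool pointing down it reaches from about 0.425 to 0.825 m from the base axis. Payload 3.6 kg.
Tool frame: the origin (TCP) lies on the centre line of the jaws, within the pads' length; the fingertips stand 25 mm ahead of it and the grasp point (between the pads) lies 6 mm ahead of it; z points along the fingers, y is the line along which they close (so a half turn about z gives the same grasp; the last joint's range is limited). The gripper opens to 93 mm and grips with 3 to 60 N. Pads are 15 mm wide; open, the fingers measure 128 mm over their backs; the gripper's body (75 mm by 188 mm) begins 65 mm behind the grasp point.
Start: joints at [-1.349, 0.615, -0.013, 1.423, 0.008, 1.103, -0.04], TCP at [0.159, 0.63, 0.244] pointing down, gripper open.
Joint ranges: [-3.12, 3.12], [-0.3, 2.06], [-1.34, 1.32], [0.26, 2.42], [-1.36, 4.5], [0.01, 1.98], [-2.84, 2.84]. Speed limits (rad/s): [2.79, 2.79, 3.14, 3.14, 3.14, 3.14, 3.14].

### API

Orientations are given as a unit quaternion [x, y, z, w].
In Python, from station import bot, optics, finish_job gives the robot as it stands.
- The arm moves only by the shell command python3 -m crank 'ROWS' [OPENING]. ROWS is JSON, a list that holds one entry, the list of rows, each a list of 6 numbers: the shift along the tool's x, y, z each as a share of 200 mm, from -1 to 1, then the turn, a rotation vector about the tool's x, y, z each as a share of 45 degrees, from -1 to 1. In form: [[[dx, dy, dz, ax, ay, az], ...]]. A call has 1 to 10 rows; each row shifts and turns the commanded pose from where the row before left it, along the tool's axes as they then stand; what a row does not reach is not made up. A row lasts 1/12 s, in which the tool goes at most 41.7 mm and 7.16 degrees, less where a joint would pass 70% of its speed; a pose out of reach is approached as far as the arm can. A call with a number of a shift or a turn outside -1 to 1 is refused whole. A call with a gripper value outside its range is refused whole. OPENING is the gripper command: -1 is shut, 1 is fully open, values between are in proportion, set as the call begins (- or left out, the last holds). The fingers move at their own pace and stop on an object; the grip force is fixed at half the most. Time passes only in rows, so rows that do not move let the fingers close. It gives the time, the measured TCP pose, the force, the opening and the grip force at its end, in the units of the state.
- bot.read_state(): the state, without advancing time (a new reading comes with each control period).
- optics.read_camera(name): name is "scene" or "top"; returns the picture (400x640x3 uint8, blue, green, red); there is no depth.
- optics.camera_params(name): a dict with "fx", "fy", "cx", "cy" (pixels), "R" (3x3) and "t" (3): a world point X has camera coordinates R X + t. Camera axes: x right, y down, z forward; pixel columns grow to the right and rows downward; lengths in m; the calibration is good to about 2 mm. A picture is of the moment at which its call begins. camera_params takes no time and is no camera call.
- finish_job(): hands the job in; it is judged then, once.
The state is a dict: "time_s": time; "joints": joint angles; "joint_vel": joint speeds; "effort": joint torques, N m; "ee_pos": TCP position; "tcp_rot": TCP orientation; "contact_force": force on the tool from outside, world axes, zero at the start; "torque": the same for the moment, N m; "width": opening from 0.0 (shut) to 1.0 (fully open); "finger_force": force on a finger pad.
Only numpy, scipy, OpenCV 4.12 (cv2) and the standard library are available. Lean on these libraries where they do the work, as an engineer would, in place of code of your own. Each camera call takes 0.05 s, during which the arm holds its last target. There are 200 camera calls.

## Working session

There is one attempt and no reset: what is moved stays moved. The work goes in short steps, Python scripts to look and compute and a shell command to move; the robot and the scene stay as the last step left them, time stands still between calls to the robot, and variables do not carry over. Pictures are saved under pics/ and viewed, at most 10 in all, crops included, and the job is handed in when it is done.

```bash
ls; mkdir -p pics
python3 - <<'E'
from station import bot, optics
import cv2
for n in("scene","top"):
    cv2.imwrite(f"pics/{n}0.png",optics.read_camera(n)); p=optics.camera_params(n); print(n,p)
print(bot.read_state())
E
```

```text
pics
scene {'fx': 379.91814117325276, 'fy': 379.91814117325276, 'cx': 319.98033577083373, 'cy': 197.89226793480623, 'R': array([[-0.77509485,  0.63181868, -0.00575509],
       [ 0.43897708,  0.53192712, -0.72412199],
       [-0.45445251, -0.56378958, -0.68964789]]), 't': array([ 0.41838433, -0.13933366,  1.2314387 ])}
top {'fx': 436.78293676761376, 'fy': 436.78293676761376, 'cx': 322.2921288632798, 'cy': 208.01729681913082, 'R': array([[ 0.05709173, -0.99835203, -0.00580932],
       [-0.97542405, -0.05453836, -0.21347948],
       [ 0.21281084,  0.01785446, -0.97693028]]), 't': array([0.01409742, 0.59979879, 0.94094153])}
{'time_s': 0.1, 'joints': array([-1.34949972,  0.61581915, -0.01261744,  1.42469654,  0.00810958,
        1.10342789, -0.04038313]), 'joint_vel': array([-0.00079916, -0.00202276,  0.00130879, -0.00303755, -0.00222491,
        0.00111387, -0.00082204]), 'effort': array([ 1.55663642e-03, -4.60037327e+01,  2.10328465e-01, -1.66243494e+01,
       -6.11443282e-02,  1.69558113e-02,  1.07854344e-04]), 'ee_pos': array([0.15925601, 0.62952224, 0.24261309]), 'tcp_rot': array([ 1.23538245e-01,  9.92339145e-01, -1.14359274e-03, -1.24081114e-04]), 'contact_force': array([-0.31293595,  0.13648619, -0.21334788]), 'torque': array([ 0.0632124 , -0.03064714,  0.03317792]), 'finger_force': 0.0, 'width': 0.9985749282695643}
```

View pics/top0.png

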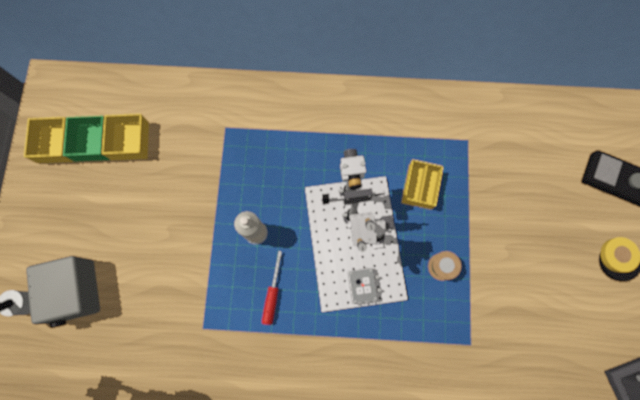

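View pics/scene0.png

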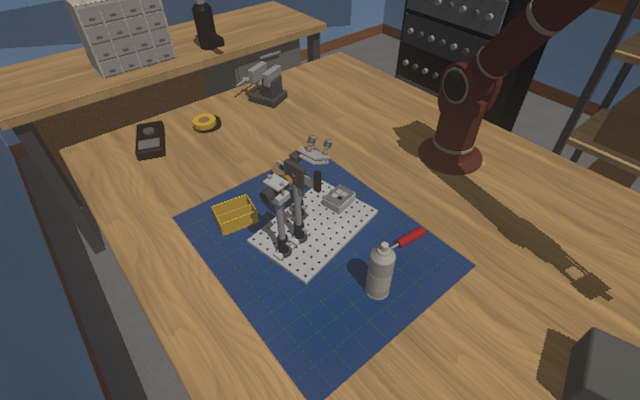

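Top view: board corners are at about (305,187), (387,177), (407,300) and (322,311), the receiver is near (363,287) and the slide grip near (326,198). Next I'll fit the board and enlarge the crops.

```bash
cat > h.py <<'E'
import numpy as np, cv2
from station import bot, optics
from scipy.spatial.transform import Rotation as Rn
def ray(n,uv,z):
    p=optics.camera_params(n); R=np.array(p["R"]); t=np.array(p["t"])
    d=R.T@np.array([(uv[0]-p["cx"])/p["fx"],(uv[1]-p["cy"])/p["fy"],1]); c=-R.T@t
    return c+d*(z-c[2])/d[2]
def proj(n,X):
    p=optics.camera_params(n); q=p["R"]@np.array(X)+p["t"]
    return np.array([p["fx"]*q[0]/q[2]+p["cx"],p["fy"]*q[1]/q[2]+p["cy"]])
E
python3 - <<'E'
from h import *
im=cv2.imread("pics/top0.png"); hsv=cv2.cvtColor(im,cv2.COLOR_BGR2HSV)
m=((hsv[...,1]<60)&(hsv[...,2]>130)).astype(np.uint8)*255
m[:160]=0;m[320:]=0;m[:,:295]=0;m[:,420:]=0
m=cv2.morphologyEx(m,cv2.MORPH_CLOSE,np.ones((3,3)))
m[:178,:375]=0
cs=max(cv2.findContours(m,0,2)[0],key=cv2.contourArea)
P=np.array([ray("top",q[0],.012)[:2] for q in cs],np.float32)
# restrict hull
r=cv2.minAreaRect(P); print(r, cv2.boxPoints(r))
B=cv2.boxPoints(r); print([proj("top",[*b,.012]).round(1) for b in B])
c=im[130:320,290:460]; cv2.imwrite("pics/tc.png",cv2.resize(c,None,fx=3.1,fy=3.1,interpolation=2)) 
s=cv2.imread("pics/scene0.png")[125:265,235:395]; cv2.imwrite("pics/sc.png",cv2.resize(s,None,fx=4,fy=4,interpolation=2))
E
```

```text
((0.5358792543411255, -0.03137589991092682), (0.3120880126953125, 0.20328854024410248), 11.119178771972656) [[ 0.36316234  0.03826717]
 [ 0.40236658 -0.16120528]
 [ 0.70859617 -0.10101897]
 [ 0.66939193  0.09845348]]
[array([320.8, 312.5]), array([407.7, 300.2]), array([385.2, 172.2]), array([303.6, 183.2])]
```

View pics/tc.png

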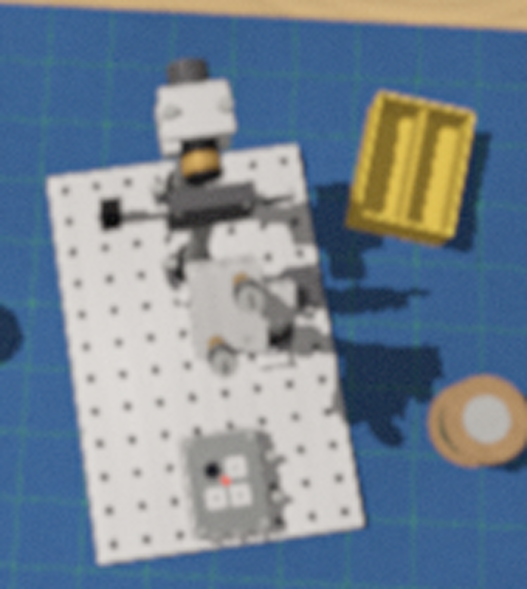

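View pics/sc.png

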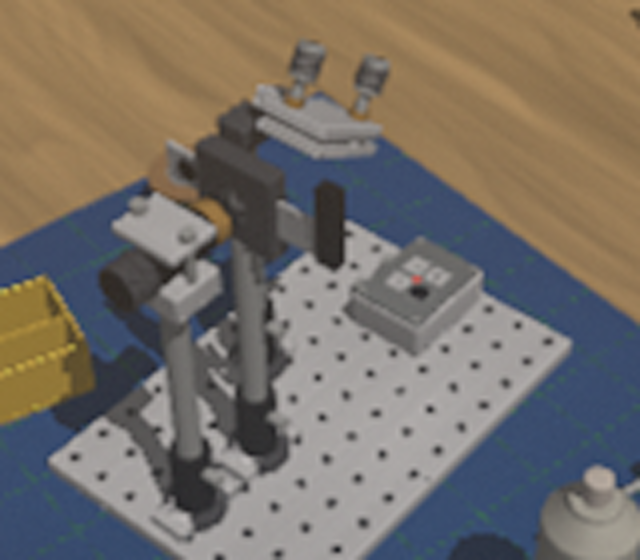

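Window is the upper-left port (far, +y'), with its centre at tc (212,469). The spot is at tc (225,480), so both screws turn counter-clockwise. The grip top is at tc ~(111,207) and sc ~(329,186). The knobs are visible in both crops.

```bash
cat >> h.py <<'E'
def tri(a,b):  # top px, scene px
    P=[]
    for n in("top","scene"):
        p=optics.camera_params(n); K=np.array([[p["fx"],0,p["cx"]],[0,p["fy"],p["cy"]],[0,0,1]]); P.append(K@np.c_[p["R"],p["t"]])
    X=cv2.triangulatePoints(P[0],P[1],np.array(a,float).reshape(2,1),np.array(b,float).reshape(2,1)); return (X[:3]/X[3]).ravel()
T=lambda x,y:(290+(x+.5)/3.1-.5,130+(y+.5)/3.1-.5)
S=lambda x,y:(235+(x+.5)/4-.5,125+(y+.5)/4-.5)
E
python3 - <<'E'
from h import *
C=np.array([ray("top",T(*q),.012)[:2] for q in[(48,178),(298,145),(364,526),(99,563)]])
print(C.round(4)); c=C.mean(0)
ax=(C[0]+C[1]-C[2]-C[3]); yaw=np.arctan2(ax[1],ax[0]); ay=(C[0]+C[3]-C[1]-C[2]);print("len",np.linalg.norm(ax)/2,np.linalg.norm(ay)/2,"yaw",yaw,np.arctan2(-ay[0],ay[1]))
print("centre",c)
ex=np.array([np.cos(yaw),np.sin(yaw)]);ey=np.array([-ex[1],ex[0]])
w=lambda x,y,z:np.array([*(c+ex*x+ey*y),z])
g=tri(T(111,207),S(329,186)); print("grip top",g,"in board",(g[:2]-c)@ex,(g[:2]-c)@ey)
for n,a,b in(("upper",(250,297),(312,46)),("lower",(222,359),(374,62))):
    k=tri(T(*a),S(*b)); print(n,"top",k,"board",(k[:2]-c)@ex,(k[:2]-c)@ey)
for n,a in(("win",(212,469)),("spot",(225,480)),("p2",(235,467)),("p3",(215,498)),("p4",(240,495))):
    p=ray("top",T(*a),.042)[:2]-c; print(n,p@ex*1e3,p@ey*1e3)
s,co=.5,np.cos(np.pi/6)
for dx,dy in((19,-9.5),(-19,9.5)):
    pass
E
```

```text
[[ 0.6597  0.0939]
 [ 0.6978 -0.1027]
 [ 0.4042 -0.1597]
 [ 0.366   0.0366]]
len 0.299132020372904 0.2001135719004184 yaw 0.19220700020549614 0.19185284183266826
centre [ 0.53191727 -0.03297689]
grip top [0.57769726 0.0395376  0.26131036] in board 0.05878908600786019 0.06243397574846523
upper top [ 0.52401799 -0.04298916  0.27908617] board -0.009666414541208358 -0.008318925819925684
lower top [ 0.49009869 -0.02998286  0.26034236] board -0.0404765533626993 0.010927318446732233
win -93.79553351457089 8.61295278230987
spot -102.93535621130893 0.400884472280121
p2 -94.63871378566829 -8.306286164228974
p3 -114.74722095927878 9.62088487572134
p4 -115.0786321285845 -8.779532579221184
```

```bash
cat >> h.py <<'E'
c=np.array([.53192,-.03298]); yaw=.192
ex=np.array([np.cos(yaw),np.sin(yaw),0]);ey=np.array([-ex[1],ex[0],0]);ez=np.array([0,0,1.])
w=lambda x,y,z:np.array([*c,0])+ex*x+ey*y+ez*z   # board -> world, m
mz=-.5*ex+np.cos(np.pi/6)*ez; mx=np.cos(np.pi/6)*ex+.5*ez; mo=w(-.001,0,.222)
def plan(grasp,zt,yt,N,perm=True):
    """per-row numbers (N equal rows) taking the measured pose to grasp point / tool z / tool y"""
    s=bot.read_state(); yt=yt-(yt@zt)*zt; yt/=np.linalg.norm(yt)
    R0=Rn.from_quat(s["tcp_rot"]).as_matrix()
    best=None
    for sg in((1,-1) if perm else (1,)):
        Rt=np.c_[np.cross(sg*yt,zt),sg*yt,zt]; rv=Rn.from_matrix(R0.T@Rt).as_rotvec()
        if best is None or np.linalg.norm(rv)<np.linalg.norm(best): best=rv
    p=R0.T@(grasp-.006*zt-s["ee_pos"])
    th=best/N; Rr=Rn.from_rotvec(th).as_matrix(); A=sum(np.linalg.matrix_power(Rr,i) for i in range(N))
    d=np.linalg.solve(A,p)
    print("N",N,"row",(d/.2).round(4).tolist()+(th/(np.pi/4)).round(4).tolist(),"mm/row",np.linalg.norm(d)*1e3,"deg/row",np.degrees(np.linalg.norm(th)),"j",s["joints"].round(2),"t",s["time_s"])
E
python3 - <<'E'
from h import *
plan(w(.0595,.062,.345),-ez,ex,22)
for h in(.041,):
  for n,a,b in(("up",.019,-.0095),("lo",-.019,.0095)):
    for dz in(-.012,.008):
      P=mo+mx*a+ey*b+mz*(h+dz); t=proj("top",P);s=proj("scene",P)
      print(n,dz,P.round(4),"tc",((t-[290,130]+.5)*3.1-.5).round(),"sc",((s-[235,125]+.5)*4-.5).round())
E
```

```text
N 22 row [-0.1713, -0.0287, -0.0246, -0.0001, 0.0001, 0.0655] mm/row 35.07694806769283 deg/row 2.945755553189466 j [-1.35  0.62 -0.01  1.42  0.01  1.1  -0.04] t 0.1
up -0.012 [ 0.5347 -0.0421  0.2566] tc [245. 286.] sc [298.  88.]
up 0.008 [ 0.5249 -0.044   0.2739] tc [250. 298.] sc [309.  53.]
lo -0.012 [ 0.4987 -0.0298  0.2376] tc [219. 350.] sc [362. 101.]
lo 0.008 [ 0.4889 -0.0317  0.2549] tc [224. 362.] sc [373.  68.]
```

```bash
R='[-0.171,-0.029,-0.025,0,0,0.0655]'; python3 -m crank '[[[-0.171,-0.029,-0.025,0,0,0.0655],[-0.171,-0.029,-0.025,0,0,0.0655],[-0.171,-0.029,-0.025,0,0,0.0655],[-0.171,-0.029,-0.025,0,0,0.0655],[-0.171,-0.029,-0.025,0,0,0.0655],[-0.171,-0.029,-0.025,0,0,0.0655],[-0.171,-0.029,-0.025,0,0,0.0655],[-0.171,-0.029,-0.025,0,0,0.0655],[-0.171,-0.029,-0.025,0,0,0.0655],[-0.171,-0.029,-0.025,0,0,0.0655]]]' 0.2
python3 -m crank '[[[-0.171,-0.029,-0.025,0,0,0.0655],[-0.171,-0.029,-0.025,0,0,0.0655],[-0.171,-0.029,-0.025,0,0,0.0655],[-0.171,-0.029,-0.025,0,0,0.0655],[-0.171,-0.029,-0.025,0,0,0.0655],[-0.171,-0.029,-0.025,0,0,0.0655],[-0.171,-0.029,-0.025,0,0,0.0655],[-0.171,-0.029,-0.025,0,0,0.0655],[-0.171,-0.029,-0.025,0,0,0.0655],[-0.171,-0.029,-0.025,0,0,0.0655]]]'
python3 -m crank '[[[-0.171,-0.029,-0.025,0,0,0.0655],[-0.171,-0.029,-0.025,0,0,0.0655],[0,0,0,0,0,0],[0,0,0,0,0,0]]]'
python3 - <<'E'
from h import *
plan(w(.0595,.062,.252),-ez,ex,5)
cv2.imwrite("pics/s1.png",cv2.resize(optics.read_camera("scene")[60:300,190:430],None,fx=2.4,fy=2.4,interpolation=2))
E
```

```text
time_s: 0.93
ee_pos: [0.4341, 0.4218, 0.2933]
tcp_rot: [0.373, 0.928, -0.0, -0.0]
contact_force: [-0.2, 1.0, 0.2]
width: 0.6
finger_force: 0.0
time_s: 1.77
ee_pos: [0.5697, 0.1068, 0.3433]
tcp_rot: [0.597, 0.802, -0.0, -0.0]
contact_force: [0.5, 0.5, 0.3]
width: 0.601
finger_force: 0.0
time_s: 2.1
ee_pos: [0.5765, 0.0364, 0.3537]
tcp_rot: [0.638, 0.77, -0.0, 0.0]
contact_force: [0.3, 1.0, -0.4]
width: 0.601
finger_force: 0.0
N 5 row [0.0024, 0.0025, 0.0957, -0.0001, 0.0002, -0.0016] mm/row 19.160258271973163 deg/row 0.07233863388690819 j [-0.34  0.43  0.38  1.47 -0.16  1.27  0.24] t 2.1
```

View pics/s1.png

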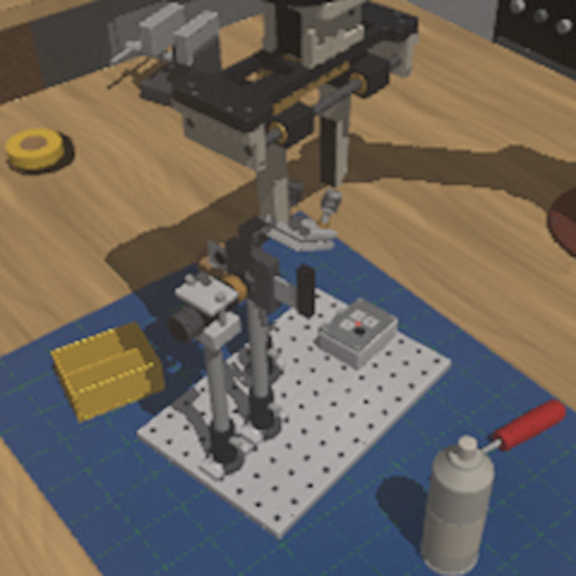

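The open fingers (tips near (275,215) and (335,180)) are centred above the grip at (306,290), so I'll descend and grip.

```bash
python3 -m crank '[[[0.002,0.0025,0.096,0,0,-0.0016],[0.002,0.0025,0.096,0,0,-0.0016],[0.002,0.0025,0.096,0,0,-0.0016],[0.002,0.0025,0.096,0,0,-0.0016],[0.002,0.0025,0.096,0,0,-0.0016],[0,0,0,0,0,0],[0,0,0,0,0,0]]]'
python3 -m crank '[[[0,0,0,0,0,0],[0,0,0,0,0,0],[0,0,0,0,0,0],[0,0,0,0,0,0],[0,0,0,0,0,0],[0,0,0,0,0,0]]]' -1
python3 - <<'E'
from h import *
s=bot.read_state(); print(s["contact_force"],s["width"]*93,s["finger_force"]); R=Rn.from_quat(s["tcp_rot"]).as_matrix(); print(R.T@ey)
E
```

```text
time_s: 2.73
ee_pos: [0.5779, 0.0441, 0.2566]
tcp_rot: [0.633, 0.774, -0.001, -0.001]
contact_force: [-0.4, -0.2, -0.2]
width: 0.6
finger_force: 0.0
time_s: 3.23
ee_pos: [0.5788, 0.0418, 0.258]
tcp_rot: [0.634, 0.773, 0.0, 0.0]
contact_force: [-0.5, -0.4, -1.0]
width: 0.22
finger_force: 0.0
[-0.48349064 -0.41010603 -1.02467125] 20.467351459900936 0.0
[ 9.99984938e-01  5.48843159e-03 -1.25230285e-05]
```

```bash
python3 -m crank '[[[0,0,0,0,0,0],[0,0,0,0,0,0],[0,0,0,0,0,0],[0,0,0,0,0,0],[0,0,0,0,0,0]]]' -1
```

```text
time_s: 3.65
ee_pos: [0.5782, 0.0418, 0.2577]
tcp_rot: [0.634, 0.773, -0.0, -0.0]
contact_force: [-2.8, -0.0, 1.9]
width: 0.103
finger_force: 30.0
```

```bash
python3 -m crank '[[[0.0125,0,0,0,0,0],[0.0125,0,0,0,0,0],[0.0125,0,0,0,0,0],[0.0125,0,0,0,0,0],[0.0125,0,0,0,0,0],[0.0125,0,0,0,0,0],[0.0125,0,0,0,0,0],[0.0125,0,0,0,0,0],[0,0,0,0,0,0],[0,0,0,0,0,0]]]'
python3 -m crank '[[[0,0,0,0,0,0],[0,0,0,0,0,0],[0,0,0,0,0,0],[0,0,0,0,0,0]]]' -0.4
python3 -m crank '[[[0,0,-0.1,0,0,0],[0,0,-0.2,0,0,0],[0,0,-0.2,0,0,0],[0,0,-0.1,0,0,0],[0,0,0,0,0,0]]]' -0.35
python3 - <<'E'
from h import *
im=optics.read_camera("top"); cv2.imwrite("pics/t2.png",im)
cv2.imwrite("pics/t2c.png",cv2.resize(im[130:320,290:460],None,fx=3.1,fy=3.1,interpolation=2))
s=optics.read_camera("scene"); cv2.imwrite("pics/s2.png",s); a=cv2.resize(s[125:265,235:395],None,fx=3.1,fy=3.1,interpolation=2)
b=cv2.imread("pics/t2c.png")[:434,:300]; cv2.imwrite("pics/v2.png",np.hstack([a,b]))
g=[]
for t in (0,.020,.040): g.append(((proj("scene",w(.06,.062+t,.259))-[235,125]+.5)*3.1-.5).round())
print(g)
yt=np.cos(.9)*mx;
E
```

```text
time_s: 4.48
ee_pos: [0.5744, 0.0616, 0.2577]
tcp_rot: [0.634, 0.773, -0.0, -0.0]
contact_force: [-4.1, -1.6, 4.7]
width: 0.109
finger_force: 30.0
time_s: 4.82
ee_pos: [0.5754, 0.0618, 0.2574]
tcp_rot: [0.634, 0.773, 0.0, 0.0]
contact_force: [-0.4, 0.3, 0.0]
width: 0.286
finger_force: 0.0
time_s: 5.23
ee_pos: [0.5775, 0.0613, 0.3834]
tcp_rot: [0.634, 0.773, 0.005, 0.004]
contact_force: [0.4, -0.1, 0.5]
width: 0.327
finger_force: 0.0
[array([254., 148.]), array([277., 160.]), array([302., 173.])]
```

View pics/v2.png

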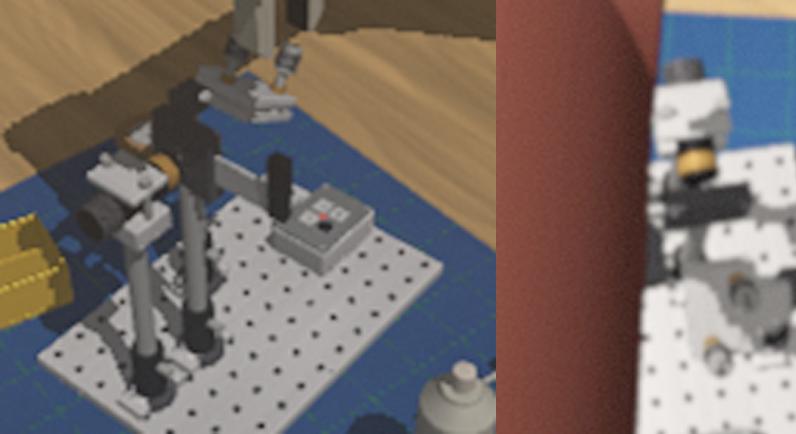

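Slide grip is now at (279,157) in the crop. The expected position for 20 mm is (277,160), so it sits in the light grey stop. Next is the upper knob.

```bash
cat >> h.py <<'E'
U=mo+mx*.019-ey*.0095+mz*.046; L=mo-mx*.019+ey*.0095+mz*.046
yd=lambda a:np.cos(np.radians(a))*mx+np.sin(np.radians(a))*ey
E
python3 - <<'E'
from h import *
plan(U+mz*.07,-mz,yd(20),9)
E
```

```text
N 9 row [-0.0417, -0.071, 0.0101, -0.073, -0.0131, -0.0475] mm/row 16.590370485803334 deg/row 3.9621841515453182 j [-0.38  0.42  0.37  1.42 -0.15  1.33  0.2 ] t 5.3333
```

```bash
python3 -m crank '[[[-0.0417,-0.071,0.010,-0.073,-0.013,-0.0475],[-0.0417,-0.071,0.010,-0.073,-0.013,-0.0475],[-0.0417,-0.071,0.010,-0.073,-0.013,-0.0475],[-0.0417,-0.071,0.010,-0.073,-0.013,-0.0475],[-0.0417,-0.071,0.010,-0.073,-0.013,-0.0475],[-0.0417,-0.071,0.010,-0.073,-0.013,-0.0475],[-0.0417,-0.071,0.010,-0.073,-0.013,-0.0475],[-0.0417,-0.071,0.010,-0.073,-0.013,-0.0475],[-0.0417,-0.071,0.010,-0.073,-0.013,-0.0475]]]' -0.35
python3 -m crank '[[[0,0,0,0,0,0],[0,0,0,0,0,0],[0,0,0,0,0,0]]]'
python3 - <<'E'
from h import *
plan(U,-mz,yd(20),5)
cv2.imwrite("pics/s3.png",cv2.resize(optics.read_camera("scene")[60:260,220:420],None,fx=3,fy=3,interpolation=2))
E
```

```text
time_s: 6.08
ee_pos: [0.4872, -0.0492, 0.3359]
tcp_rot: [0.478, 0.841, 0.165, 0.192]
contact_force: [-0.1, 0.5, -0.5]
width: 0.326
finger_force: 0.0
time_s: 6.33
ee_pos: [0.49, -0.0479, 0.3377]
tcp_rot: [0.478, 0.841, 0.165, 0.192]
contact_force: [-0.3, 0.5, 0.8]
width: 0.323
finger_force: 0.0
N 5 row [-0.0024, -0.002, 0.0697, -0.0027, -0.0014, -0.0014] mm/row 13.958347609545985 deg/row 0.15108640552933125 j [-0.13  0.09  0.31  2.09 -0.42  0.52  1.02] t 6.3333
```

View pics/s3.png

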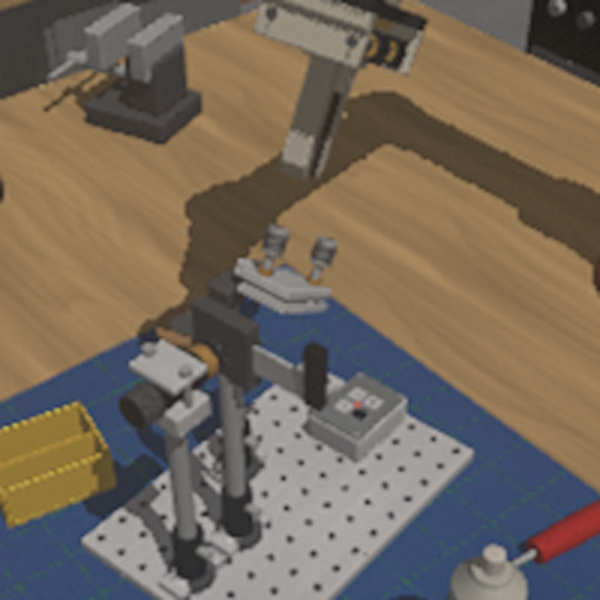

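Fingers are over the upper knob's axis, with tips near (300,165) and the knob top at (277,230). I'll descend and grip.

```bash
python3 -m crank '[[[-0.0024,-0.002,0.07,-0.0027,-0.0014,-0.0014],[-0.0024,-0.002,0.07,-0.0027,-0.0014,-0.0014],[-0.0024,-0.002,0.07,-0.0027,-0.0014,-0.0014],[-0.0024,-0.002,0.07,-0.0027,-0.0014,-0.0014],[-0.0024,-0.002,0.07,-0.0027,-0.0014,-0.0014],[0,0,0,0,0,0],[0,0,0,0,0,0]]]'
python3 -c "
from h import *
plan(U,-mz,yd(20),1)"
```

```text
time_s: 6.97
ee_pos: [0.5238, -0.044, 0.2763]
tcp_rot: [0.475, 0.841, 0.168, 0.197]
contact_force: [0.3, 0.3, -0.1]
width: 0.32
finger_force: 0.0
N 1 row [-0.0008, -0.0017, -0.0024, 0.0001, -0.001, 0.0019] mm/row 0.6073273693535342 deg/row 0.09818919806267175 j [-0.04  0.22  0.21  2.13 -0.66  0.36  1.27] t 6.9667
```

```bash
python3 -m crank '[[[0,0,0,0,0,0],[0,0,0,0,0,0],[0,0,0,0,0,0],[0,0,0,0,0,0],[0,0,0,0,0,0],[0,0,0,0,0,0],[0,0,0,0,0,0]]]' -1
python3 - <<'E'
from h import *
s=bot.read_state(); print(s["contact_force"],s["width"]*93,s["finger_force"],s["joints"])
im=optics.read_camera("scene"); cv2.imwrite("pics/s4.png",im)
# where would red spot be? red mask near receiver, + prediction
def spot(im):
    a=im.astype(float); r=a[...,2]-a[...,:2].mean(2); r[:180]=0;r[215:]=0;r[:,:315]=0;r[:,365:]=0
    r[r<35]=0; v,u=np.mgrid[:400,:640]; return (r*u).sum()/r.sum(),(r*v).sum()/r.sum(),(r>0).sum()
for f in("scene0","s2","s4"):
    a=spot(cv2.imread(f"pics/{f}.png")); p=ray("scene",a[:2],.042)-w(0,0,.042); print(f,a,p@ex*1e3,p@ey*1e3)
E
```

```text
time_s: 7.55
ee_pos: [0.5232, -0.0451, 0.2774]
tcp_rot: [0.475, 0.84, 0.169, 0.198]
contact_force: [-3.2, -0.4, 5.4]
width: 0.163
finger_force: 30.0
[-3.21307043 -0.42777968  5.41556736] 15.150007289341147 30.001215934753418 [-0.03798093  0.22131031  0.21063183  2.13353613 -0.65878856  0.3597872
  1.26825515]
scene0 (np.float64(351.76206212822206), np.float64(187.03701255783213), np.int64(14)) -150.98688505873469 8.953820940963354
s2 (np.float64(351.75964010282775), np.float64(187.04113110539845), np.int64(14)) -150.968760917618 8.958795882940553
s4 (np.float64(351.77623762376237), np.float64(187.03036303630364), np.int64(14)) -151.03431165253784 8.967864148951781
```

```bash
python3 -m crank '[[[0,0,0,0,0,-0.14],[0,0,0,0,0,-0.14],[0,0,0,0,0,-0.14],[0,0,0,0,0,-0.14],[0,0,0,0,0,-0.14],[0,0,0,0,0,-0.14],[0,0,0,0,0,-0.14],[0,0,0,0,0,-0.14],[0,0,0,0,0,-0.14],[0,0,0,0,0,-0.14]]]'
python3 -m crank '[[[0,0,0,0,0,0],[0,0,0,0,0,0],[0,0,0,0,0,0]]]'
cat >> h.py <<'E'
def spot(f):
    """red blob inside the port area of the receiver face, in board mm, scene and top"""
    a=cv2.imread(f"pics/{f}.png").astype(float); n="top" if f[0]=="t" else "scene"
    r=a[...,2]-a[...,:2].mean(2); v,u=np.mgrid[:400,:640]
    poly=np.array([proj(n,w(-.105+i*.022,j*.021,.042)) for i,j in((1,1),(1,-1),(-1,-1),(-1,1))]).round().astype(np.int32)
    m=np.zeros(r.shape,np.uint8); cv2.fillPoly(m,[poly],1); r=r*m
    pk=r.max(); r[r<pk*.4]=0
    q=np.array([(r*u).sum(),(r*v).sum()])/r.sum(); p=ray(n,q,.043)-w(0,0,.043)
    print(f,"peak",pk,"n",(r>0).sum(),"px",q.round(2),"board mm",(p@ex*1e3).round(1),(p@ey*1e3).round(1))
E
python3 - <<'E'
from h import *
s=bot.read_state(); print(s["torque"],s["joints"])
cv2.imwrite("pics/s5.png",optics.read_camera("scene"));cv2.imwrite("pics/t5.png",optics.read_camera("top"))
for f in("scene0","top0","s2","s4","s5","t5"): spot(f)
E
```

```text
time_s: 8.43
ee_pos: [0.5234, -0.0447, 0.2776]
tcp_rot: [-0.036, 0.965, 0.04, 0.257]
contact_force: [-3.9, 0.9, 7.1]
width: 0.165
finger_force: 30.0
time_s: 8.68
ee_pos: [0.5234, -0.0447, 0.2775]
tcp_rot: [-0.034, 0.965, 0.041, 0.257]
contact_force: [-2.9, 0.3, 5.6]
width: 0.162
finger_force: 30.0
[0.14696189 0.56457298 0.18078951] [ 0.19564565  0.22064835 -0.07616077  2.1270417  -0.45855466  0.3223026
  2.16848871]
scene0 peak 98.5 n 4 px [338.56 194.43] board mm -102.9 -0.3
top0 peak 99.5 n 10 px [362.3  284.69] board mm -103.4 0.4
s2 peak 102.0 n 4 px [338.56 194.43] board mm -102.9 -0.3
s4 peak 98.5 n 4 px [338.56 194.43] board mm -102.9 -0.3
s5 peak 112.0 n 5 px [336.78 196.35] board mm -93.8 0.6
t5 peak 106.5 n 24 px [365.66 279.18] board mm -92.2 -9.0
```

```bash
python3 -m crank '[[[0,0,0,0,0,0],[0,0,0,0,0,0],[0,0,0,0,0,0],[0,0,0,0,0,0],[0,0,0,0,0,0]]]' -0.35
python3 -m crank '[[[0,0,-0.05,0,0,0],[0,0,-0.1,0,0,0],[0,0,-0.1,0,0,0],[0,0,-0.05,0,0,0],[0,0,0,0,0,0]]]'
python3 - <<'E'
from h import *
cv2.imwrite("pics/s6.png",optics.read_camera("scene")); spot("s6")
plan(L+mz*.05,-mz,yd(20),10)
im=cv2.imread("pics/s6.png")[170:220,305:375]; cv2.imwrite("pics/s6c.png",cv2.resize(im,None,fx=8,fy=8,interpolation=2))
E
```

```text
time_s: 9.2
ee_pos: [0.5231, -0.0452, 0.2764]
tcp_rot: [-0.034, 0.965, 0.04, 0.256]
contact_force: [-0.4, 0.1, -0.1]
width: 0.323
finger_force: 0.0
time_s: 9.62
ee_pos: [0.4936, -0.0515, 0.3315]
tcp_rot: [-0.033, 0.965, 0.039, 0.259]
contact_force: [0.0, -0.5, 0.1]
width: 0.321
finger_force: 0.0
s6 peak 113.0 n 5 px [336.78 196.35] board mm -93.8 0.6
N 10 row [0.0226, -0.0031, 0.0058, 0.0001, 0.0006, 0.14] mm/row 4.7049668251731465 deg/row 6.302268198832998 j [ 0.18  0.1  -0.02  2.1  -0.38  0.47  2.1 ] t 9.6667
```

View pics/s6c.png

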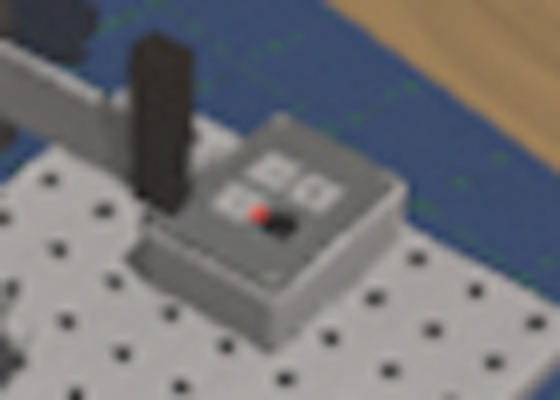

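The spot at (260,213) is midway between the far plate (237,202) and the window (282,222). So x' is right, and the lower screw needs about 8.5 mm, or +70°.

```bash
python3 -m crank '[[[0.0226,-0.003,0.006,0,0.0006,0.14],[0.0226,-0.003,0.006,0,0.0006,0.14],[0.0226,-0.003,0.006,0,0.0006,0.14],[0.0226,-0.003,0.006,0,0.0006,0.14],[0.0226,-0.003,0.006,0,0.0006,0.14],[0.0226,-0.003,0.006,0,0.0006,0.14],[0.0226,-0.003,0.006,0,0.0006,0.14],[0.0226,-0.003,0.006,0,0.0006,0.14],[0.0226,-0.003,0.006,0,0.0006,0.14],[0.0226,-0.003,0.006,0,0.0006,0.14]]]'
python3 -m crank '[[[0,0,0,0,0,0],[0,0,0,0,0,0],[0,0,0,0,0,0]]]'
python3 - <<'E'
from h import *
plan(L,-mz,yd(20),4)
cv2.imwrite("pics/s7.png",cv2.resize(optics.read_camera("scene")[60:220,220:380],None,fx=3.5,fy=3.5,interpolation=2))
E
```

```text
time_s: 10.5
ee_pos: [0.4626, -0.0359, 0.2981]
tcp_rot: [0.478, 0.84, 0.168, 0.194]
contact_force: [0.9, -0.1, 0.2]
width: 0.327
finger_force: 0.0
time_s: 10.75
ee_pos: [0.4632, -0.0362, 0.2989]
tcp_rot: [0.474, 0.842, 0.168, 0.195]
contact_force: [0.1, 0.2, 0.5]
width: 0.322
finger_force: 0.0
N 4 row [-0.0009, 0.0006, 0.0602, -0.0006, -0.0009, 0.0008] mm/row 12.036790420824728 deg/row 0.06088981393151704 j [ 0.03  0.09  0.11  2.22 -0.49  0.38  1.1 ] t 10.75
```

View pics/s7.png

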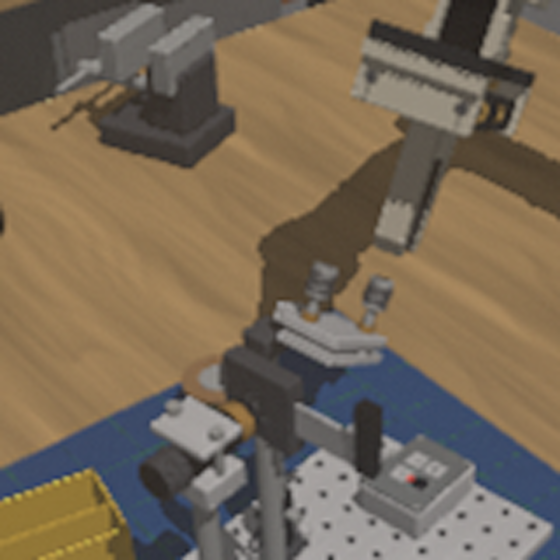

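Fingers (tips ~(395,245)) are in line with the lower knob's axis at (378,285). Next: descend, grip and turn.

```bash
python3 -m crank '[[[-0.0009,0.0006,0.06,0,0,0],[-0.0009,0.0006,0.06,0,0,0],[-0.0009,0.0006,0.06,0,0,0],[-0.0009,0.0006,0.06,0,0,0],[0,0,0,0,0,0],[0,0,0,0,0,0]]]'
python3 -m crank '[[[0,0,0,0,0,0],[0,0,0,0,0,0],[0,0,0,0,0,0],[0,0,0,0,0,0],[0,0,0,0,0,0],[0,0,0,0,0,0],[0,0,0,0,0,0]]]' -1
python3 -m crank '[[[0,0,0,0,0,-0.155],[0,0,0,0,0,-0.155],[0,0,0,0,0,-0.155],[0,0,0,0,0,-0.155],[0,0,0,0,0,-0.155],[0,0,0,0,0,-0.155],[0,0,0,0,0,-0.155],[0,0,0,0,0,-0.155],[0,0,0,0,0,-0.155],[0,0,0,0,0,-0.155]]]'
python3 -m crank '[[[0,0,0,0,0,0],[0,0,0,0,0,0],[0,0,0,0,0,0]]]'
python3 - <<'E'
from h import *
cv2.imwrite("pics/s8.png",optics.read_camera("scene")); spot("s8"); print(bot.read_state()["joints"])
E
```

```text
time_s: 11.3
ee_pos: [0.4872, -0.0322, 0.2575]
tcp_rot: [0.475, 0.841, 0.168, 0.195]
contact_force: [-0.5, -0.4, -1.3]
width: 0.327
finger_force: 0.0
time_s: 11.88
ee_pos: [0.4869, -0.0323, 0.2583]
tcp_rot: [0.476, 0.841, 0.168, 0.196]
contact_force: [-5.1, -1.4, 6.1]
width: 0.164
finger_force: 30.0
time_s: 12.72
ee_pos: [0.4869, -0.0325, 0.2582]
tcp_rot: [-0.093, 0.962, 0.025, 0.257]
contact_force: [-5.2, -1.6, 5.6]
width: 0.162
finger_force: 30.0
time_s: 12.97
ee_pos: [0.4869, -0.0325, 0.2582]
tcp_rot: [-0.091, 0.962, 0.026, 0.256]
contact_force: [-3.9, -1.8, 5.6]
width: 0.163
finger_force: 30.0
s8 peak 117.0 n 6 px [339.13 197.46] board mm -94.4 8.2
[ 0.36427495  0.20422698 -0.30092534  2.23277354 -0.35643114  0.22389412
  2.17138538]
```

```bash
python3 -m crank '[[[0,0,0,0,0,0],[0,0,0,0,0,0],[0,0,0,0,0,0],[0,0,0,0,0,0],[0,0,0,0,0,0]]]' -0.35
python3 -m crank '[[[0,0,-0.05,0,0,0],[0,0,-0.1,0,0,0],[0,0,-0.1,0,0,0],[0,0,-0.1,0,0,0],[0,0,-0.1,0,0,0],[0,0,0,0,0,0],[0,0,0,0,0,0]]]'
python3 - <<'E'
from h import *
R=Rn.from_quat(bot.read_state()["tcp_rot"]).as_matrix(); print((R.T@(ey*.5/.2)).round(3),(R.T@(ez/.2*.1)).round(3))
E
```

```text
time_s: 13.43
ee_pos: [0.4873, -0.0316, 0.2577]
tcp_rot: [-0.091, 0.962, 0.026, 0.256]
contact_force: [1.1, -0.1, -0.6]
width: 0.326
finger_force: 0.0
time_s: 14.02
ee_pos: [0.4434, -0.0407, 0.3366]
tcp_rot: [-0.091, 0.962, 0.026, 0.257]
contact_force: [-0.7, 0.2, -0.5]
width: 0.323
finger_force: 0.0
[1.0e-02 2.5e+00 2.0e-03] [-0.25   0.001 -0.433]
```

```bash
python3 -m crank '[[[-0.02,0.1,-0.03,0,0,0],[-0.02,0.17,-0.03,0,0,0],[0,0.17,0,0,0,0],[0,0.17,0,0,0,0],[0,0.17,0,0,0,0],[0,0.17,0,0,0,0],[0,0.17,0,0,0,0],[0,0.17,0,0,0,0],[0,0.17,0,0,0,0],[0,0,0,0,0,0]]]'
python3 - <<'E'
from h import *
cv2.imwrite("pics/s9.png",optics.read_camera("scene")); im=optics.read_camera("top"); cv2.imwrite("pics/t9.png",im); spot("s9");spot("t9")
a=cv2.resize(im[130:320,220:460],None,fx=2,fy=2,interpolation=2); b=cv2.resize(im[262:312,340:390],None,fx=6.4,fy=6.4,interpolation=2)
o=np.zeros((380,800,3),np.uint8);o[:,:480]=a;o[:320,480:]=b
o2=cv2.resize(cv2.imread("pics/s9.png")[175:215,320:360],None,fx=5.5,fy=5.5,interpolation=2); O=np.zeros((600,800,3),np.uint8);O[:380]=o;O[380:,:220]=o2
cv2.imwrite("pics/v9.png",O)
E
```

```text
time_s: 14.85
ee_pos: [0.3914, 0.2333, 0.3505]
tcp_rot: [-0.096, 0.962, 0.03, 0.254]
contact_force: [0.1, 0.3, 0.3]
width: 0.327
finger_force: 0.0
s9 peak 115.0 n 6 px [339.14 197.47] board mm -94.4 8.3
t9 peak 149.5 n 12 px [358.19 281.25] board mm -94.5 8.5
```

View pics/v9.png

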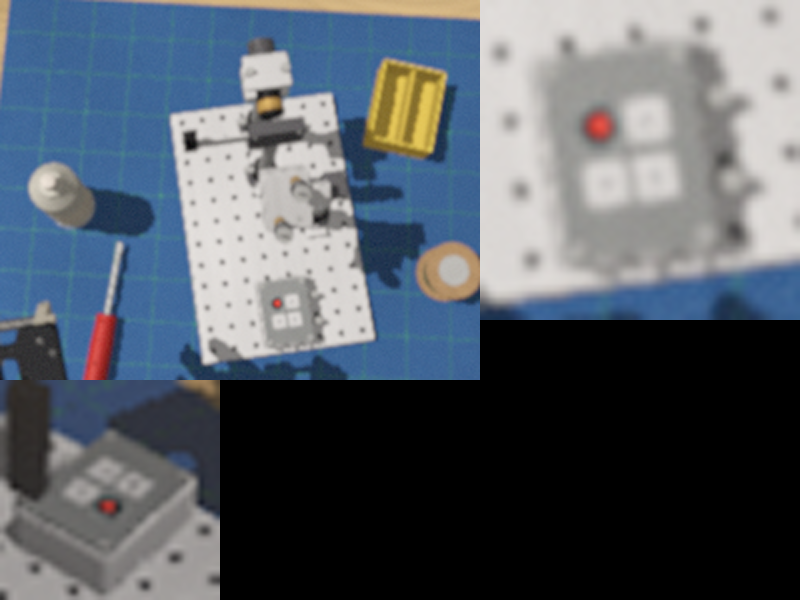

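The spot at (599,125) sits inside the dark window, ringed by dark all round. The slide is at its first stop, the bystanders are in place and the robot is clear.

```bash
python3 -c "
from station import finish_job
print(finish_job())"
```

```text
the job is handed in; nothing more can be done
None
```

The job is handed in: the slide is at the light grey stop, and after turning the upper then the lower screw the last pictures show the spot wholly inside the photodiode window, with the robot clear of everything and the bystanders where they were.

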